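Advance the reflector of the microwave bench by one turn of its hand wheel

ROBOT

A 6-joint arm with a two-finger parallel gripper is mounted at the origin on the work surface. World frame = base frame: x ahead of the robot, y to its left, z up, the work surface at z = 0. Lengths are in m, angles in rad, forces in N, time in s.
With the tool pointing down it reaches from about 0.3 to 0.775 m from the base axis. Payload 14.6 kg.
Tool frame: the origin (TCP) lies at the very end of the fingers, on their centre line; the grasp point (between the pads) lies 19 mm behind it; y points along the fingers, x is the direction in which the jaws open and shut, and the axes are right-handed (so a half turn about y gives the same grasp; the last joint's range is limited). The gripper opens to 94 mm and grips with 3 to 60 N. Pads are 16 mm wide; open, the fingers measure 119 mm over their backs; the gripper's body (75 mm by 177 mm) begins 78 mm behind the grasp point.
Start: joints at [-1.181, 0.3, 1.521, -0, 1.321, -0.067], TCP at [0.243, -0.494, 0.205] pointing down, gripper open.
Joint ranges: [-3.03, 3.03], [-0.79, 2.21], [0.23, 2.52], [-1.04, 4.18], [0, 3.07], [-2.55, 2.55]. Speed limits (rad/s): [2.22, 2.22, 2.57, 3.14, 3.14, 3.14].

INTERFACE

Orientations are given as [roll, pitch, yaw] about the fixed x, y, z axes, in that order (R = Rz(yaw) Ry(pitch) Rx(roll)).
In Python, from station import * gives the robot as it stands.
- The arm moves only by the tool send_rows, never from a script. Its argument "series" is text: rows parted by semicolons, each of 7 numbers parted by spaces: the turn, a rotation vector about the tool's x, y, z in units of 5 degrees (1.0 is 5 degrees), then the shift along the tool's x, y, z in cm, then the opening, from -1 (shut) to 1 (fully open). A call has exactly 10 rows; each row is the pose to reach, as a shift and turn from the pose commanded when the call began, along the tool's axes at that moment; what a row does not reach only later rows make up. A row lasts 1/12 s, in which the tool goes at most 41.7 mm and 7.16 degrees, less where a joint would pass 70% of its speed; a pose out of reach is approached as far as the arm can. A call with a gripper value outside its range is refused whole. The fingers move at their own pace and stop on an object; "newtons" is the grip in N (left out, the last holds). Time passes only in rows, so rows that repeat a pose let the fingers close, or fill a call up. It gives the time, the measured TCP pose, the force and the opening at its end, in the units of the state.
- get_obs(): the state, without advancing time (a new reading comes with each control period).
- camera(name): name is "scene" or "top" or "wrist"; returns the picture (480x640x3 uint8, red, green, blue); there is no depth.
- camera_info(name): a dict with "K" (3x3 intrinsics, pixels), "R" (3x3) and "t" (3): a world point X has camera coordinates R X + t; the wrist camera has in their place "mount" (4x4, takes a point from camera to tool coordinates, whose origin is the TCP and whose axes are the tool frame's). Camera axes: x right, y down, z forward; pixel columns grow to the right and rows downward; lengths in m; the calibration is good to about 2 mm. A picture is of the moment at which its call begins: read the wrist's pose just before it. camera_info takes no time and is no camera call.
- hand_in(): hands the job in, once; it reports no verdict.
The state is a dict: "time_s": time; "qpos": joint angles; "joint_vel": joint speeds; "tau": joint torques, N m; "ee_pos": TCP position; "eef_rot": TCP orientation; "force": force on the tool from outside, world axes, zero at the start; "moment": the same for the moment, N m; "grip_width": finger opening in m.
Only numpy, scipy, OpenCV 4.12 (cv2) and the standard library are available. Lean on these libraries where they do the work, as an engineer would, in place of code of your own. Each camera call takes 0.05 s, during which the arm holds its last target. There are 200 camera calls.

TASK

Shift the reflector one step along the microwave bench: push the hand wheel round by its upright handle through exactly one full turn, clockwise seen from above, so that the handle comes back to stand over the white pointer where it started, without running past it. Only push the handle with the fingers, do not grip it; leave the reflector and the flask, beaker and carton alone, and finish clear of the wheel.

Things in the scene. Friction and masses are not known exactly. Their poses are not given: they have to be found in the camera images.
- wheel (a joint): Turning angle of the hand wheel about its vertical axis, rad: 0 at the start (handle over the white pointer), grows clockwise seen from above, 6.283 after one full turn. It has steady friction (0.12 N m, plus 0.12 N m per rad/s: 2 to 3 N at the handle at slow speed), no spring, and stays where it is left. Stops only at -1.5 and 9.
- hub (a point): Centre of the hand wheel: on its vertical axis, at the mid-height of the rim (93 mm above the table). Bare aluminium wheel, three spokes, rim of 75 mm radius made of 14 mm round bar (rim top 7 mm above this point), hub 36 mm in diameter whose top is 17 mm above this point. It lies on a round column on the gearbox of the bench.
- handle: The upright handle of the wheel: black plastic cylinder 22 mm in diameter, 34 mm tall, standing on the rim at the end of one spoke, 75 mm from the wheel's axis. Origin on the handle's axis at half its height, 27 mm above the rim's mid-height; the plastic runs from 17 mm below to 17 mm above the origin, so its top is 44 mm above the rim's mid-height. It is fixed to the wheel and does not spin on its own. Its x axis points radially outward from the wheel's axis, z up.
- pointer (a point): Outer end of the white index pointer, a flat tab 16 mm wide that lies under the wheel and sticks out 38 mm beyond the rim (120 mm from the wheel's axis, 19 mm below the rim's mid-height). It does not turn with the wheel; it marks the direction from the axis in which the handle starts and must end, and points any way from run to run.
- slide (a joint): Travel of the reflector's carriage along the bench's guide rods, m: 0 at the start, driven only by the wheel through the screw, 0.020 per clockwise turn, away from the wheel.
- reflector: Upright aluminium plate 100 x 4 x 90 mm on the carriage, about 215 mm from the wheel's axis along the bench, to the robot's left of the wheel. Origin at its centre, 105 mm above the table (top at 150 mm); y axis along the bench, away from the wheel. Beyond it, 420 to 490 mm from the wheel's axis, stands a horn transmitter 158 mm tall.
- flask: Loose conical glass flask, 76 mm in diameter at the foot, 115 mm tall, to the robot's right of the wheel. Origin at the centre of its underside. Not part of the work.
- beaker: Loose clear cup, 66 mm in diameter, 85 mm tall, to the robot's right of the wheel. Origin at the centre of its underside. Not part of the work.
- carton: Loose long cardboard carton, 50 x 200 x 50 mm (200 along its y), beyond the wheel. Origin at the centre of its underside. Not part of the work.
Mind the look-alikes: they are no part of the job. Of the things shaped like the carton, the cardboard one is meant.

How it is judged:
By the outcome, as a careful person would: the job done as asked, in the order asked, and still so for the second after the job is handed in, with the robot touching nothing.
It also fails if it takes over 64 s, if anything falls off the work surface, if the arm or the gripper's body presses on something with over 40 N, if the wrist force passes 120 N, or if a joint passes its speed limit or range.

## Working session

There is one attempt and no reset: what is moved stays moved. The work goes in short steps, Python scripts to look and compute and a tool call to move; the robot and the scene stay as the last step left them, time stands still between calls to the robot, and variables do not carry over. Pictures are saved under pics/ and viewed, on a budget of 10 in all, crops included, one or two more only if the job needs it, and the job is handed in when it is done.

Besides the shell and the picture viewer there is one more tool, called after "Emit:" as name(argument=value, ...) on one line, values as JSON. send_rows: Moves the arm, as the interface text tells. Its arguments: {"type":"object","properties":{"series":{"type":"string"},"newtons":{"type":"number"}},"required":["series"]}

```bash
mkdir -p pics; python3 - <<'E'
from station import *
import cv2
o=get_obs();print(o)
for n in("top","scene"):
    cv2.imwrite(f"pics/{n}0.png",camera(n)[:,:,::-1]);print(n,camera_info(n))
print(camera_info("wrist"))
E
```

```text
{'time_s': 0.0, 'qpos': array([-1.18060814e+00,  3.00434180e-01,  1.52158677e+00,  9.13987069e-06,
        1.32071533e+00, -6.65679254e-02]), 'joint_vel': array([ 0.00097393,  0.00013218, -0.00033311,  0.00179429,  0.00133553,
       -0.00037169]), 'tau': array([ 9.26693829e-04, -5.31805658e+01, -3.52742279e+01,  7.08190561e-02,
        2.44070718e-02, -7.14128055e-05]), 'ee_pos': array([ 0.24248433, -0.49336152,  0.20490418]), 'eef_rot': array([-1.57071142e+00,  1.14050285e-03, -1.11404244e+00]), 'force': array([-0.30485755,  0.25327664,  0.02419126]), 'moment': array([-0.0254885 ,  0.04731303,  0.06194801]), 'grip_width': 0.0937302788787859}
top {'K': array([[559.66919214,   0.        , 322.91421249],
       [  0.        , 559.66919214, 227.73169097],
       [  0.        ,   0.        ,   1.        ]]), 'R': array([[-0.01665618, -0.9996653 ,  0.01979538],
       [-0.98900094,  0.01356193, -0.14728613],
       [ 0.14696837, -0.02203087, -0.98889582]]), 't': array([-0.07815135,  0.55700048,  1.12982614])}
scene {'K': array([[491.61696749,   0.        , 316.72930941],
       [  0.        , 491.61696749, 241.85810225],
       [  0.        ,   0.        ,   1.        ]]), 'R': array([[ 0.56456641,  0.82537477,  0.00461022],
       [ 0.68721903, -0.46695787, -0.55648931],
       [-0.45715946,  0.31734341, -0.83084198]]), 't': array([-0.26396903, -0.35989999,  1.57603432])}
{'K': array([[387.37736145,   0.        , 324.56775891],
       [  0.        , 387.37736145, 234.84826456],
       [  0.        ,   0.        ,   1.        ]]), 'mount': array([[ 9.99999158e-01, -2.76021374e-04, -1.26767789e-03,
         4.54910056e-04],
       [ 1.15302517e-03, -2.58848539e-01,  9.65917235e-01,
        -1.78296288e-01],
       [-5.94750374e-04, -9.65917884e-01, -2.58848003e-01,
         7.38860996e-02],
       [ 0.00000000e+00,  0.00000000e+00,  0.00000000e+00,
         1.00000000e+00]])}
```

View pics/top0.png

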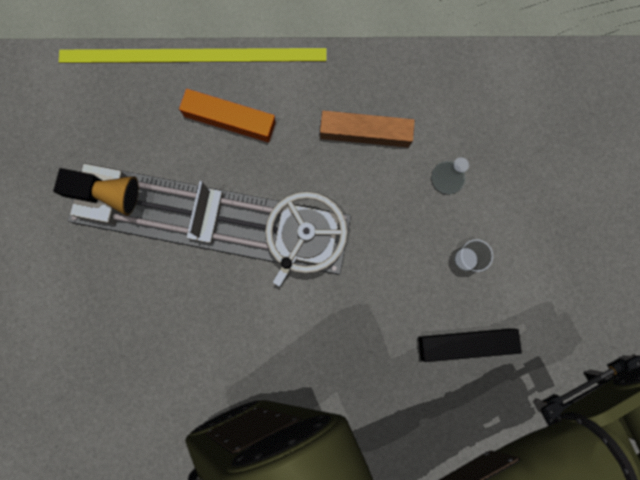

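View pics/scene0.png

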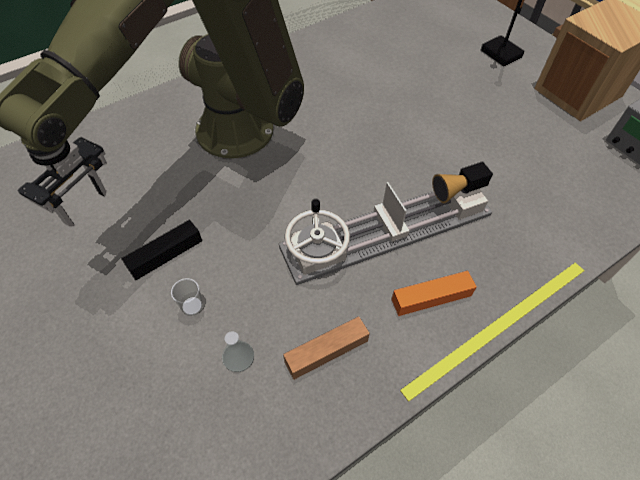

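Top view: hub at about (306,231), handle (287,263), white pointer end (279,283), reflector (206,212). The scene view has the hub at (317,234) and the handle at (316,205). There is only one wheel. Three carton-like boxes appear in the top view: orange (227,115), wood-brown (366,128) and black (470,345). None is part of the work, so I'll keep clear of all of them. Next I'll enlarge both views of the wheel.

```bash
python3 - <<'E'
import cv2,numpy as np
a=cv2.imread("pics/top0.png")[180:300,250:370];b=cv2.imread("pics/scene0.png")[180:300,260:380]
f=lambda i:cv2.resize(i,(400,400),interpolation=cv2.INTER_CUBIC)
cv2.imwrite("pics/crop0.png",np.hstack([f(a),f(b)]))
E
```

```text
(no output)
```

View pics/crop0.png

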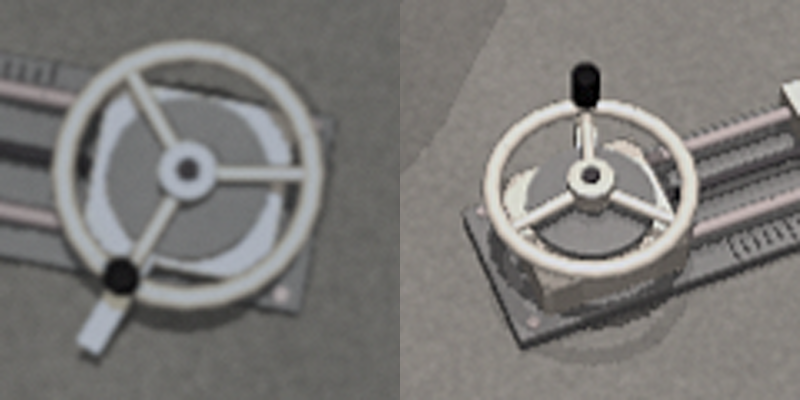

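```bash
cat >h.py <<'E'
from station import *
import numpy as np, cv2
from scipy.optimize import least_squares
from scipy.spatial.transform import Rotation as Ro
def proj(n,X,pose=None):
    i=camera_info(n)
    if n=="wrist":
        p,r=pose; M=np.array(i["mount"]); X=Ro.from_euler("xyz",r).inv().apply(np.array(X)-p); c=M[:3,:3].T@(X-M[:3,3])
    else: c=i["R"]@X+i["t"]
    c=i["K"]@c; return c[:2]/c[2]
E
python3 - <<'E'
from h import *
T="top";S="scene"
def tri(a,b):
    return least_squares(lambda X:np.r_[proj(T,X)-a,proj(S,X)-b],[.5,0,.1])
for n,a,b in(("hubtop",(306.4,231),(317.3,232.8)),("rim",(306.4,232.5),(317.3,236.4)),("handletop",(286.6,262.8),(315.5,201))):
    r=tri(a,b);print(n,r.x.round(4),r.cost)
def res(p):
    h=p[:3];u=np.array([np.cos(p[3]),np.sin(p[3]),0]);z=np.array([0,0,1])
    L=[(T,h+.017*z,(306.4,231)),(S,h+.017*z,(317.3,232.8)),(T,h,(306.4,232.5)),(S,h,(317.3,236.4)),
     (T,h+.075*u+.044*z,(286.6,262.8)),(S,h+.075*u+.044*z,(315.5,201)),(T,h+.12*u-.019*z,(277,283.8))]
    return np.concatenate([proj(n,X)-q for n,X,q in L])
r=least_squares(res,[.5,0,.09,2.6]);print(r.x.round(4),np.degrees(r.x[3]),res(r.x).round(1))
o=get_obs();print(Ro.from_euler("xyz",o["eef_rot"]).as_matrix().round(3))
# other things roughly on table plane
i=camera_info(T)
for n,q,z in(("refl",(206,212),.1),("flask",(448,178),0.),("beaker",(470,258),0.03),("black",(470,345),.05),("wood",(366,128),.05)):
    print(n,least_squares(lambda X:proj(T,[*X,z])-q,[.5,0]).x.round(3))
E
```

```text
hubtop [ 0.541  -0.0514  0.1046] 0.48427683535399185
rim [ 0.5404 -0.0511  0.0877] 0.5725520578627951
handletop [ 0.4758 -0.0131  0.1366] 0.7091984331842491
[ 0.5409 -0.0515  0.0899  2.61  ] 149.542757906945 [-0.5 -0.4 -0.8 -0.4 -0.4 -0.7 -0.8 -0.1 -0.4 -0.4 -1.   1.  -0.6  0.7]
[[ 0.441 -0.     0.897]
 [-0.897  0.001  0.441]
 [-0.001 -1.     0.   ]]
refl [0.582 0.147]
flask [ 0.669 -0.366]
beaker [ 0.489 -0.396]
black [ 0.31  -0.381]
wood [ 0.769 -0.182]
```

Hub is at about (0.541, -0.0515), with the handle bearing 149.5° from it. The plan is shut fingers at a fixed orientation (tool z along the clockwise tangent at the pointer), pushing from the trailing side. First I move over beside the handle.

Emit:
send_rows(series="0 -0.7 0 -1.5 0 2.0 -1; 0 -1.4 0 -3.6 0 4.8 -1; 0 -2.1 0 -6.1 0 8.0 -1; 0 -2.8 0 -8.5 0 11.2 -1; 0 -3.5 0 -10.9 0 14.3 -1; 0 -4.2 0 -13.4 0 17.5 -1; 0 -4.9 0 -15.8 0 20.7 -1; 0 -5.6 0 -18.2 0 23.9 -1; 0 -6.2 0 -20.6 0 27.1 -1; 0 -6.66 0 -23.1 0 30.3 -1", newtons=10)

```text
time_s: 0.93
ee_pos: [0.413, -0.1507, 0.2054]
eef_rot: [-1.571, -0.0, -0.53]
force: [0.6, 0.5, 0.3]
grip_width: 0.0308
```

```bash
cat >>h.py <<'E'
def to(X):
    o=get_obs();R=Ro.from_euler("xyz",o["eef_rot"])
    print(o["time_s"],o["ee_pos"].round(4),o["eef_rot"].round(3),"F",o["force"].round(1),"w",round(o["grip_width"],4))
    print("shift cm",(100*R.inv().apply(np.array(X)-o["ee_pos"])).round(2));return R.as_matrix()
E
python3 -c "
from h import *
print(to([.466,-.045,.2049]).round(3))"
```

```text
0.9333 [ 0.413  -0.1507  0.2054] [-1.571 -0.    -0.53 ] F [0.6 0.5 0.3] w 0.0308
shift cm [-0.77  0.05 11.8 ]
[[ 0.863  0.     0.506]
 [-0.506  0.     0.863]
 [ 0.    -1.     0.   ]]
```

Emit:
send_rows(series="0 0 0 -0.2 0 3 -1; 0 0 0 -0.4 0 6 -1; 0 0 0 -0.6 0 8.5 -1; 0 0 0 -0.7 0 10.5 -1; 0 0 0 -0.8 0 11.5 -1; 0 0 0 -0.8 0 11.9 -1; 0 0 0 -0.8 0 11.9 -1; 0 0 0 -0.8 0 11.9 -1; 0 0 0 -0.8 0 11.9 -1; 0 0 0 -0.8 0 11.9 -1")

```text
time_s: 1.77
ee_pos: [0.4659, -0.0469, 0.2055]
eef_rot: [-1.571, -0.0, -0.534]
force: [-0.1, -0.3, 0.3]
grip_width: 0.0003
```

```bash
python3 - <<'E'
from h import *
to([.466,-.045,.113])
o=get_obs();p=(o["ee_pos"],o["eef_rot"])
cv2.imwrite("pics/w1.png",camera("wrist")[:,:,::-1])
h=np.array([.541,-.0515,.0915]);a=2.61;u=np.array([np.cos(a),np.sin(a),0])
for n,X in(("hubtop",h+[0,0,.017]),("handletop",h+.075*u+[0,0,.044]),("ptr",h+.12*u-[0,0,.019])):print(n,proj("wrist",X,p).round(1))
E
```

```text
1.7667 [ 0.4659 -0.0469  0.2055] [-1.571 -0.    -0.534] F [-0.1 -0.3  0.3] w 0.0003
shift cm [-0.09  9.25  0.16]
hubtop [419.3 188.8]
handletop [313.  195.1]
ptr [259.3 182.8]
```

View pics/w1.png

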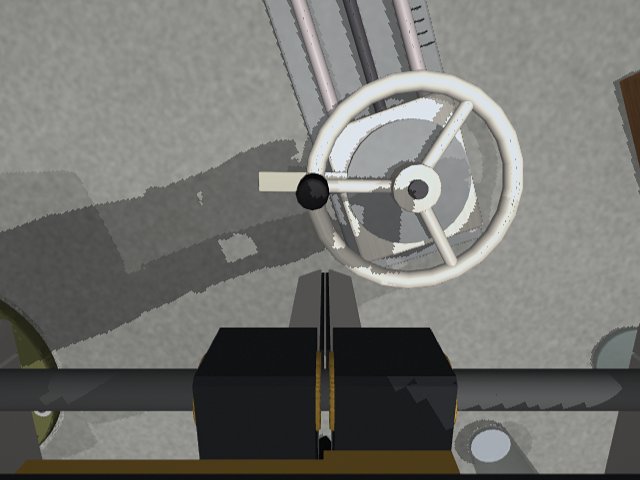

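The wrist view agrees with the fit to about 1 mm: hub (417,188), handle (313,192), pointer end (259,181.5), reflector out of view. The fingers sit behind the handle with about a 15 mm gap. Now I descend and work out the arc rows.

Emit:
send_rows(series="0 0 0 0 1.5 0 -1; 0 0 0 0 3.5 0 -1; 0 0 0 0 5.5 0 -1; 0 0 0 0 7.2 0 -1; 0 0 0 0 8.5 0 -1; 0 0 0 0 9.2 0 -1; 0 0 0 0 9.2 0 -1; 0 0 0 0 9.2 0 -1; 0 0 0 0 9.2 0 -1; 0 0 0 0 9.2 0 -1")

```text
time_s: 2.65
ee_pos: [0.4666, -0.0462, 0.1143]
eef_rot: [-1.57, -0.001, -0.533]
force: [0.9, 0.4, 0.4]
grip_width: 0.0006
```

```bash
python3 - <<'E'
from h import *
R=to([.466,-.045,.113])
p=R.T@(get_obs()["ee_pos"]-[.541,-.0515,.113])*100;print(p)
f=lambda a:np.array([-7.5*np.cos(a),7.5*np.sin(a)])
a0=np.arctan2(p[2],-p[0]);s=p[[0,2]]
print(np.degrees(a0),np.hypot(*s))
for c in range(8):
    L=[]
    for k in range(1,11):
        q=f(a0+np.radians(4.5*(10*c+k)))-s; L.append("0 0 0 %.2f 0 %.2f -1"%tuple(q))
    s=s+q.round(2); print(c,"; ".join(L))
E
```

```text
2.65 [ 0.4666 -0.0462  0.1143] [-1.57e+00 -1.00e-03 -5.33e-01] F [0.9 0.4 0.4] w 0.0006
shift cm [-0.11  0.13  0.07]
[-6.67967911 -0.14141328 -3.32295261]
-26.449054146716563 7.460571498359111
0 0 0 0 -0.28 0 0.52 -1; 0 0 0 -0.48 0 1.07 -1; 0 0 0 -0.63 0 1.64 -1; 0 0 0 -0.74 0 2.22 -1; 0 0 0 -0.80 0 2.81 -1; 0 0 0 -0.82 0 3.40 -1; 0 0 0 -0.79 0 3.98 -1; 0 0 0 -0.72 0 4.57 -1; 0 0 0 -0.60 0 5.14 -1; 0 0 0 -0.43 0 5.71 -1
1 0 0 0 0.21 0 0.55 -1; 0 0 0 0.46 0 1.08 -1; 0 0 0 0.75 0 1.59 -1; 0 0 0 1.08 0 2.08 -1; 0 0 0 1.45 0 2.54 -1; 0 0 0 1.86 0 2.97 -1; 0 0 0 2.29 0 3.36 -1; 0 0 0 2.76 0 3.72 -1; 0 0 0 3.25 0 4.05 -1; 0 0 0 3.77 0 4.33 -1
2 0 0 0 0.54 0 0.24 -1; 0 0 0 1.09 0 0.44 -1; 0 0 0 1.66 0 0.59 -1; 0 0 0 2.24 0 0.70 -1; 0 0 0 2.82 0 0.77 -1; 0 0 0 3.41 0 0.78 -1; 0 0 0 4.00 0 0.75 -1; 0 0 0 4.58 0 0.68 -1; 0 0 0 5.16 0 0.56 -1; 0 0 0 5.73 0 0.39 -1
3 0 0 0 0.55 0 -0.21 -1; 0 0 0 1.08 0 -0.46 -1; 0 0 0 1.59 0 -0.75 -1; 0 0 0 2.08 0 -1.08 -1; 0 0 0 2.54 0 -1.45 -1; 0 0 0 2.96 0 -1.85 -1; 0 0 0 3.36 0 -2.29 -1; 0 0 0 3.72 0 -2.76 -1; 0 0 0 4.04 0 -3.25 -1; 0 0 0 4.32 0 -3.77 -1
4 0
[... 240 characters left out ...]
1 0 -0.55 -1; 0 0 0 -0.46 0 -1.09 -1; 0 0 0 -0.75 0 -1.60 -1; 0 0 0 -1.09 0 -2.08 -1; 0 0 0 -1.45 0 -2.54 -1; 0 0 0 -1.86 0 -2.97 -1; 0 0 0 -2.29 0 -3.37 -1; 0 0 0 -2.76 0 -3.73 -1; 0 0 0 -3.25 0 -4.05 -1; 0 0 0 -3.77 0 -4.33 -1
6 0 0 0 -0.54 0 -0.24 -1; 0 0 0 -1.09 0 -0.44 -1; 0 0 0 -1.66 0 -0.60 -1; 0 0 0 -2.24 0 -0.71 -1; 0 0 0 -2.82 0 -0.77 -1; 0 0 0 -3.41 0 -0.79 -1; 0 0 0 -4.00 0 -0.76 -1; 0 0 0 -4.58 0 -0.68 -1; 0 0 0 -5.16 0 -0.56 -1; 0 0 0 -5.73 0 -0.40 -1
7 0 0 0 -0.55 0 0.21 -1; 0 0 0 -1.08 0 0.46 -1; 0 0 0 -1.59 0 0.76 -1; 0 0 0 -2.08 0 1.09 -1; 0 0 0 -2.54 0 1.46 -1; 0 0 0 -2.96 0 1.86 -1; 0 0 0 -3.36 0 2.30 -1; 0 0 0 -3.72 0 2.76 -1; 0 0 0 -4.04 0 3.26 -1; 0 0 0 -4.33 0 3.77 -1
```

Emit:
send_rows(series="0 0 0 -0.28 0 0.52 -1; 0 0 0 -0.48 0 1.07 -1; 0 0 0 -0.63 0 1.64 -1; 0 0 0 -0.74 0 2.22 -1; 0 0 0 -0.80 0 2.81 -1; 0 0 0 -0.82 0 3.40 -1; 0 0 0 -0.79 0 3.98 -1; 0 0 0 -0.72 0 4.57 -1; 0 0 0 -0.60 0 5.14 -1; 0 0 0 -0.43 0 5.71 -1")

```text
time_s: 3.48
ee_pos: [0.4919, 0.0054, 0.1134]
eef_rot: [-1.572, -0.001, -0.533]
force: [1.7, -9.2, -0.4]
grip_width: 0.0003
```

```bash
python3 - <<'E'
from h import *
to([.541,-.0515,.113]); cv2.imwrite("pics/w2.png",cv2.resize(camera("wrist")[:,:,::-1],(480,360)))
E
```

```text
3.4833 [0.4919 0.0054 0.1134] [-1.572e+00 -1.000e-03 -5.330e-01] F [ 1.7 -9.2 -0.4] w 0.0003
shift cm [ 7.12  0.05 -2.41]
```

View pics/w2.png

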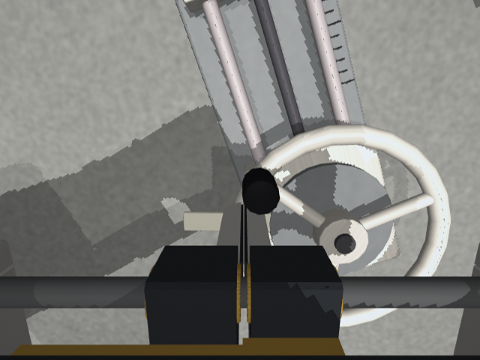

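The handle (262,190 in the wrist view) is being pushed ahead of the fingertips and the wheel has turned. I'll continue round.

Emit:
send_rows(series="0 0 0 0.21 0 0.55 -1; 0 0 0 0.46 0 1.08 -1; 0 0 0 0.75 0 1.59 -1; 0 0 0 1.08 0 2.08 -1; 0 0 0 1.45 0 2.54 -1; 0 0 0 1.86 0 2.97 -1; 0 0 0 2.29 0 3.36 -1; 0 0 0 2.76 0 3.72 -1; 0 0 0 3.25 0 4.05 -1; 0 0 0 3.77 0 4.33 -1")

```text
time_s: 4.37
ee_pos: [0.5464, 0.0238, 0.1133]
eef_rot: [-1.571, 0.001, -0.533]
force: [-2.9, -0.7, -0.4]
grip_width: 0.0007
```

Emit:
send_rows(series="0 0 0 0.54 0 0.24 -1; 0 0 0 1.09 0 0.44 -1; 0 0 0 1.66 0 0.59 -1; 0 0 0 2.24 0 0.70 -1; 0 0 0 2.82 0 0.77 -1; 0 0 0 3.41 0 0.78 -1; 0 0 0 4.00 0 0.75 -1; 0 0 0 4.58 0 0.68 -1; 0 0 0 5.16 0 0.56 -1; 0 0 0 5.73 0 0.39 -1")

```text
time_s: 5.2
ee_pos: [0.5971, -0.0027, 0.1131]
eef_rot: [-1.572, 0.002, -0.533]
force: [-7.4, -0.1, -0.7]
grip_width: 0.0003
```

```bash
python3 - <<'E'
from h import *
to([.541,-.0515,.113]); cv2.imwrite("pics/w3.png",cv2.resize(camera("wrist")[:,:,::-1],(480,360)))
E
```

```text
5.2 [ 0.5971 -0.0027  0.1131] [-1.572  0.002 -0.533] F [-7.4 -0.1 -0.7] w 0.0003
shift cm [-2.36  0.02 -7.05]
```

View pics/w3.png

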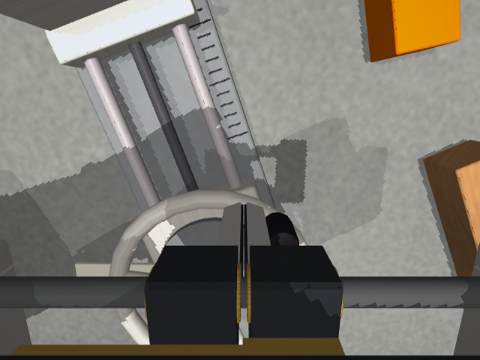

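The handle (283,228) is ahead of and to the right of the fingers, in good contact. The boxes are well clear.

Emit:
send_rows(series="0 0 0 0.55 0 -0.21 -1; 0 0 0 1.08 0 -0.46 -1; 0 0 0 1.59 0 -0.75 -1; 0 0 0 2.08 0 -1.08 -1; 0 0 0 2.54 0 -1.45 -1; 0 0 0 2.96 0 -1.85 -1; 0 0 0 3.36 0 -2.29 -1; 0 0 0 3.72 0 -2.76 -1; 0 0 0 4.04 0 -3.25 -1; 0 0 0 4.32 0 -3.77 -1")

```text
time_s: 6.08
ee_pos: [0.6155, -0.0573, 0.1136]
eef_rot: [-1.571, -0.0, -0.533]
force: [-1.2, 3.4, -0.7]
grip_width: 0.0004
```

Emit:
send_rows(series="0 0 0 0.25 0 -0.53 -1; 0 0 0 0.44 0 -1.09 -1; 0 0 0 0.60 0 -1.66 -1; 0 0 0 0.71 0 -2.24 -1; 0 0 0 0.77 0 -2.82 -1; 0 0 0 0.79 0 -3.41 -1; 0 0 0 0.76 0 -4.00 -1; 0 0 0 0.69 0 -4.58 -1; 0 0 0 0.57 0 -5.16 -1; 0 0 0 0.40 0 -5.72 -1")

```text
time_s: 6.92
ee_pos: [0.5892, -0.1079, 0.1133]
eef_rot: [-1.57, 0.001, -0.533]
force: [-1.8, 9.8, 0.1]
grip_width: 0.0004
```

Emit:
send_rows(series="0 0 0 -0.21 0 -0.55 -1; 0 0 0 -0.46 0 -1.09 -1; 0 0 0 -0.75 0 -1.60 -1; 0 0 0 -1.09 0 -2.08 -1; 0 0 0 -1.45 0 -2.54 -1; 0 0 0 -1.86 0 -2.97 -1; 0 0 0 -2.29 0 -3.37 -1; 0 0 0 -2.76 0 -3.73 -1; 0 0 0 -3.25 0 -4.05 -1; 0 0 0 -3.77 0 -4.33 -1")

```text
time_s: 7.75
ee_pos: [0.5348, -0.1265, 0.1136]
eef_rot: [-1.571, -0.001, -0.533]
force: [3.0, 0.7, 0.3]
grip_width: 0.0005
```

```bash
python3 - <<'E'
from h import *
to([.541,-.0515,.113]); cv2.imwrite("pics/t4.png",cv2.resize(camera("top")[160:320,210:410,::-1],(600,480),interpolation=cv2.INTER_CUBIC))
E
```

```text
7.75 [ 0.5348 -0.1265  0.1136] [-1.571e+00 -1.000e-03 -5.330e-01] F [3.  0.7 0.3] w 0.0005
shift cm [-3.27  0.06  6.77]
```

View pics/t4.png

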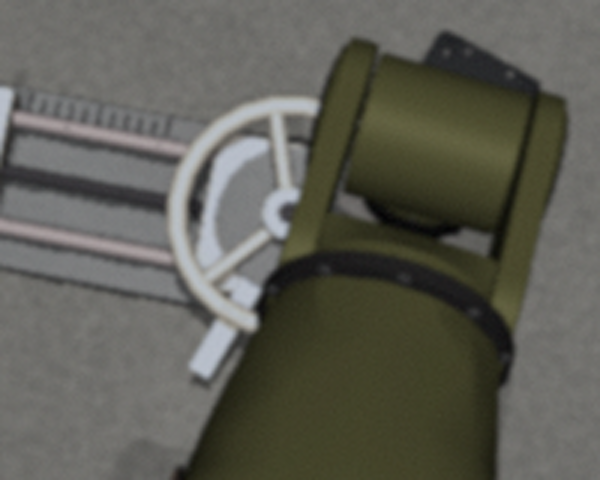

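The arm hides the handle. A spoke is just short of the pointer (222,335) as expected, with no finger slip. The next two calls stop about 11° short.

Emit:
send_rows(series="0 0 0 -0.54 0 -0.24 -1; 0 0 0 -1.09 0 -0.44 -1; 0 0 0 -1.66 0 -0.60 -1; 0 0 0 -2.24 0 -0.71 -1; 0 0 0 -2.82 0 -0.77 -1; 0 0 0 -3.41 0 -0.79 -1; 0 0 0 -4.00 0 -0.76 -1; 0 0 0 -4.58 0 -0.68 -1; 0 0 0 -5.16 0 -0.56 -1; 0 0 0 -5.73 0 -0.40 -1")

```text
time_s: 8.63
ee_pos: [0.4837, -0.1003, 0.1136]
eef_rot: [-1.571, -0.001, -0.533]
force: [5.6, -1.0, -0.8]
grip_width: 0.0006
```

Emit:
send_rows(series="0 0 0 -0.55 0 0.21 -1; 0 0 0 -1.08 0 0.46 -1; 0 0 0 -1.59 0 0.76 -1; 0 0 0 -2.08 0 1.09 -1; 0 0 0 -2.54 0 1.46 -1; 0 0 0 -2.96 0 1.86 -1; 0 0 0 -3.36 0 2.30 -1; 0 0 0 -3.72 0 2.76 -1; 0 0 0 -4.00 0 3.20 -1; 0 0 0 -4.20 0 3.50 -1")

```text
time_s: 9.47
ee_pos: [0.4654, -0.0483, 0.1134]
eef_rot: [-1.571, 0.0, -0.533]
force: [0.6, -3.2, 0.2]
grip_width: 0.0006
```

```bash
python3 - <<'E'
from h import *
to([.541,-.0515,.113]); o=get_obs();p=(o["ee_pos"],o["eef_rot"]);cv2.imwrite("pics/w5.png",camera("wrist")[:,:,::-1])
h=np.array([.541,-.0515,.0915]);a=2.61
for d in(0,-5,-10,-15):
    b=a-np.radians(d);u=np.array([np.cos(b),np.sin(b),0]);print(d,proj("wrist",h+.075*u+[0,0,.044],p).round(1),proj("wrist",h+.045*u,p).round(1),proj("wrist",h+.12*u-[0,0,.019],p).round(1))
print("hubtop",proj("wrist",h+[0,0,.017],p))
E
```

```text
9.4667 [ 0.4654 -0.0483  0.1134] [-1.571  0.    -0.533] F [ 0.6 -3.2  0.2] w 0.0006
shift cm [6.67 0.04 3.57]
0 [305.6 226.6] [366.9 206.6] [232.4 200.6]
-5 [306.5 241.8] [367. 214.] [234.3 218.4]
-10 [308.7 256.5] [367.8 221.2] [237.8 235.7]
-15 [312.2 270.7] [369.2 228.2] [242.6 252.3]
hubtop [463.9633841  213.16724211]
```

View pics/w5.png

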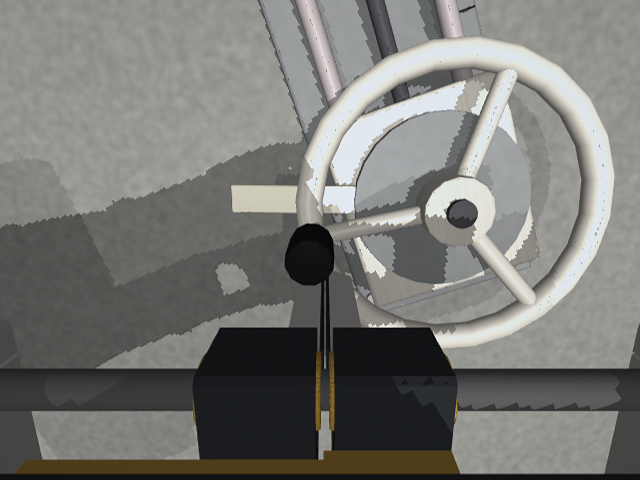

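The handle top is at (309,260), about 11° short of the pointer; the model gives (308.7,256.5) for -10°. I'll advance 11 mm of the remaining 14 mm slowly, then measure again.

Emit:
send_rows(series="0 0 0 -0.05 0 0.15 -1; 0 0 0 -0.1 0 0.3 -1; 0 0 0 -0.15 0 0.45 -1; 0 0 0 -0.2 0 0.6 -1; 0 0 0 -0.25 0 0.75 -1; 0 0 0 -0.3 0 0.9 -1; 0 0 0 -0.35 0 1.0 -1; 0 0 0 -0.4 0 1.1 -1; 0 0 0 -0.4 0 1.1 -1; 0 0 0 -0.4 0 1.1 -1")

```text
time_s: 10.35
ee_pos: [0.4677, -0.0374, 0.1135]
eef_rot: [-1.57, -0.0, -0.533]
force: [-0.8, -0.7, 0.1]
grip_width: 0.0007
```

```bash
python3 - <<'E'
from h import *
to([.541,-.0515,.113]); o=get_obs();p=(o["ee_pos"],o["eef_rot"]);cv2.imwrite("pics/w6.png",cv2.resize(camera("wrist")[120:320,200:480,::-1],(784,560),interpolation=cv2.INTER_CUBIC))
h=np.array([.541,-.0515,.0915]);a=2.61
g=lambda X:((proj("wrist",X,p)-[200,120])*2.8).round(1)
for d in(0,-2,-4,-6):
    b=a-np.radians(d);u=np.array([np.cos(b),np.sin(b),0]);print(d,g(h+.075*u+[0,0,.044]),g(h+.045*u),g(h+.12*u-[0,0,.019]))
print("hubtop",g(h+[0,0,.017]),"hub",g(h))
E
```

```text
10.35 [ 0.4677 -0.0374  0.1135] [-1.57  -0.    -0.533] F [-0.8 -0.7  0.1] w 0.0007
shift cm [7.03 0.05 2.5 ]
0 [320.2 367.1] [484.3 297.8] [111.1 276.6]
-2 [320.7 383.6] [484.2 305.8] [112.6 296.3]
-4 [321.7 399.9] [484.4 313.8] [114.8 315.7]
-6 [323.3 416.1] [484.9 321.7] [117.7 334.9]
hubtop [753.5 320.4] hub [721.4 297.5]
```

View pics/w6.png

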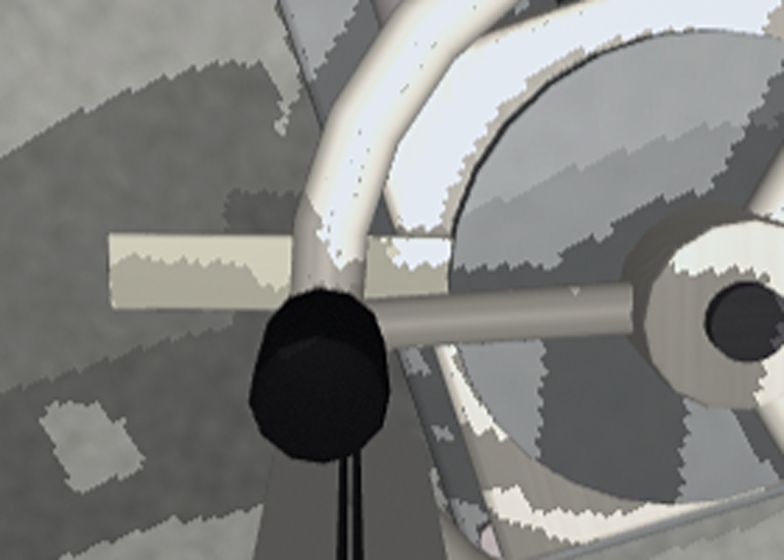

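The handle's top disc centre is at (320,399), and the spoke at x=484 is at y≈315. Both put it about 4° short by the model. The pointer's centre line (y 271) sits about 0.5° ahead of the model. That leaves roughly 4.7°, or 6 mm. I'll push 5.3 mm, then back off to the start viewpoint and compare pictures directly.

Emit:
send_rows(series="0 0 0 0 0 0.08 -1; 0 0 0 0 0 0.16 -1; 0 0 0 0 0 0.24 -1; 0 0 0 -0.1 0 0.32 -1; 0 0 0 -0.1 0 0.4 -1; 0 0 0 -0.1 0 0.46 -1; 0 0 0 -0.1 0 0.5 -1; 0 0 0 -0.1 0 0.53 -1; 0 0 0 -0.1 0 0.53 -1; 0 0 0 -0.1 0 0.53 -1")

```text
time_s: 11.23
ee_pos: [0.4695, -0.0324, 0.1134]
eef_rot: [-1.571, 0.0, -0.533]
force: [-0.9, 0.5, 0.4]
grip_width: 0.0003
```

```bash
python3 -c "
from h import *
to([.4659,-.0469,.2055])"
```

```text
11.2333 [ 0.4695 -0.0324  0.1134] [-1.571  0.    -0.533] F [-0.9  0.5  0.4] w 0.0003
shift cm [ 0.43 -9.21 -1.43]
```

Back off from the handle first, then rise to the first viewpoint.

Emit:
send_rows(series="0 0 0 0.1 0 -0.5 -1; 0 0 0 0.3 0 -1.0 -1; 0 0 0 0.43 0 -1.43 -1; 0 0 0 0.43 -2 -1.43 -1; 0 0 0 0.43 -4.5 -1.43 -1; 0 0 0 0.43 -7 -1.43 -1; 0 0 0 0.43 -8.7 -1.43 -1; 0 0 0 0.43 -9.2 -1.43 -1; 0 0 0 0.43 -9.2 -1.43 -1; 0 0 0 0.43 -9.2 -1.43 -1")

```text
time_s: 12.07
ee_pos: [0.4656, -0.0471, 0.2045]
eef_rot: [-1.571, 0.001, -0.533]
force: [0.5, 1.0, -0.0]
grip_width: 0.0008
```

```bash
python3 - <<'E'
from h import *
to([.4659,-.0469,.2055]); im=camera("wrist")[:,:,::-1].copy();cv2.imwrite("pics/w7f.png",im)
a=cv2.imread("pics/w1.png")
c=lambda i:cv2.resize(i[150:230,250:410],(800,400),interpolation=cv2.INTER_CUBIC)[:,:780]
v=np.vstack([c(a)[:300],c(im)[:300]])
cv2.imwrite("pics/cmp7.png",v)
# dark handle blob + pointer shifts
for i in(a,im):
    m=cv2.inRange(i[160:225,285:345],(0,0,0),(38,38,38));n,l,s,ce=cv2.connectedComponentsWithStats(m);k=1+s[1:,4].argmax();print("handle",ce[k]+[285,160],s[k])
E
```

```text
12.0667 [ 0.4656 -0.0471  0.2045] [-1.571e+00  1.000e-03 -5.330e-01] F [ 0.5  1.  -0. ] w 0.0008
shift cm [ 0.02 -0.1   0.03]
handle [311.02902758 192.42960813] [ 11  14  33  36 689]
handle [311.64721845 193.78154681] [ 11  14  34  37 737]
```

View pics/cmp7.png

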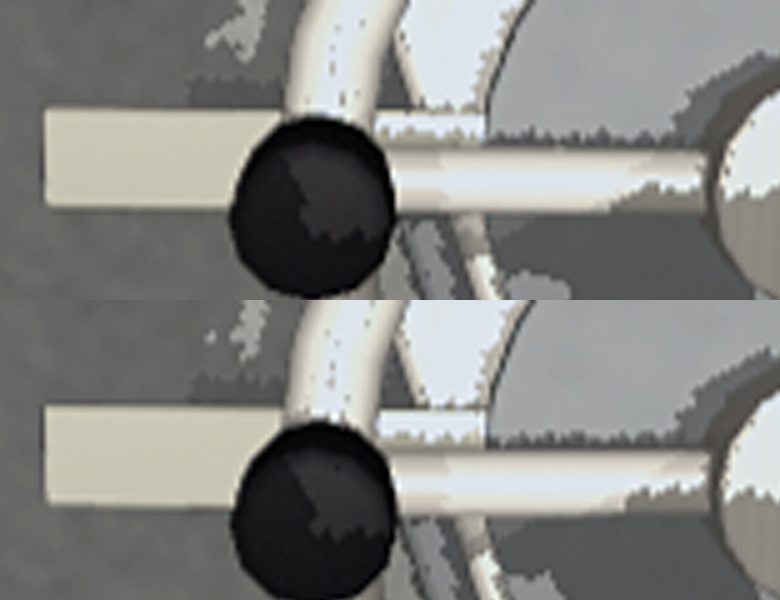

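From the same viewpoint as at the start (top half before, bottom half now), the handle is again over the pointer. It is about 1.5 px short, which is about 1 mm or 0.7°, and it has not run past. That is good enough, so I'll retreat and do a last check.

Emit:
send_rows(series="0 0 0 0 -1 -1 -1; 0 0 0 0 -2.5 -3 -1; 0 0 0 0 -4 -5.5 -1; 0 0 0 0 -5 -8.5 -1; 0 0 0 0 -5 -11.5 -1; 0 0 0 0 -5 -14.5 -1; 0 0 0 0 -5 -17 -1; 0 0 0 0 -5 -18 -1; 0 0 0 0 -5 -18 -1; 0 0 0 0 -5 -18 -1")

```text
time_s: 12.95
ee_pos: [0.3744, -0.2019, 0.2554]
eef_rot: [-1.571, 0.0, -0.534]
force: [1.2, -0.1, 0.2]
grip_width: 0.0006
```

```bash
python3 - <<'E'
from h import *
to([.4659,-.0469,.2055]); cv2.imwrite("pics/s8.png",np.hstack([camera("scene")[100:400,100:500,::-1],camera("top")[80:380,50:450,::-1]]))
E
```

```text
12.95 [ 0.3744 -0.2019  0.2554] [-1.571  0.    -0.534] F [ 1.2 -0.1  0.2] w 0.0006
shift cm [-1.00e-02  4.99e+00  1.80e+01]
```

View pics/s8.png

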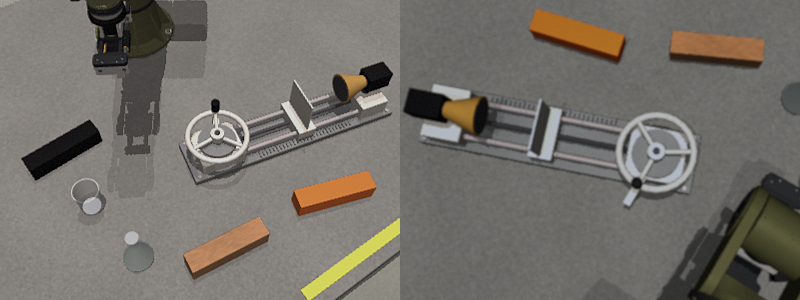

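The handle (top half-view 637,183) stands over the pointer (629,199). The reflector has moved away from the wheel, everything else is where it was, and the arm is clear.

```bash
python3 -c "
from station import *
print(hand_in())"
```

```text
the job is handed in; nothing more can be done
None
```

I turned the hand wheel one full turn clockwise by pushing its handle with the shut fingers, never gripping it. I then backed off, retreated clear of the wheel and handed the job in at about 13 s.

**Handle position:** comparing the wrist pictures taken before and after from the same viewpoint puts the handle back over the white pointer. It is about 1 mm (roughly 0.7°) short and not past it; I left that rather than risk running past.

**Other things:** the last scene and top pictures show the reflector shifted away from the wheel. The flask, beaker and boxes appear where they were.

**Forces:** the wrist force read at the end of each move never exceeded about 10 N.

**Not measured:** I did not measure the reflector's 20 mm travel; I only saw that it had moved. The one mismatch was that the first contact estimate was off by about 2 mm, which I corrected from the pictures.

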